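# Scan the green-lidded sample jar and cradle the scanner

## Robot

A 6-joint arm with a two-finger parallel gripper is mounted at the origin on the work surface. World frame = base frame: x ahead of the robot, y to its left, z up, the work surface at z = 0. Lengths are in m, angles in rad, forces in N, time in s.
With the tool pointing down it reaches from about 0.375 to 0.925 m from the base axis. Payload 5.7 kg.
Tool frame: the origin (TCP) lies at the very end of the fingers, on their centre line; the grasp point (between the pads) lies grip_point_offset behind it (grip_point_offset is the distance from the TCP to the grasp point, in m); z points along the fingers, x is the direction in which the jaws open and shut, and the axes are right-handed (so a half turn about z gives the same grasp; the last joint's range is limited). The gripper opens to 88 mm and grips with 3 to 60 N. Pads are 20 mm wide; open, the fingers measure 115 mm over their backs; the gripper's body (75 mm by 178 mm) begins 61 mm behind the grasp point.
Start: joints at [-1.273, 0.359, 1.51, -0, 1.272, -0.115], TCP at [0.241, -0.55, 0.199] pointing down, gripper open.
Joint ranges: [-2.97, 2.97], [-1.01, 2.36], [0.21, 2.38], [-0.96, 4.11], [0.2, 2.71], [-2.98, 2.98]. Speed limits (rad/s): [2.39, 2.39, 3.14, 3.14, 3.14, 3.14].

## Interface

Orientations are given as a rotation vector (axis times angle).
In Python, from workcell import get_state, snapshot, job_done, grip_point_offset gives the robot as it stands.
- The arm moves only by the shell command python3 -m inch 'ROWS' [FORCE]. ROWS is JSON, a list of rows, each an object with "slide": the shift along the tool's x, y, z in mm, a list of three; "spin": the turn about the tool's z in units of 8 degrees (1.0 is 8 degrees); "gripper": the closure in counts, from 0 (fully open) to 255 (shut). In form: [{"slide": [tx, ty, tz], "spin": spin, "gripper": gripper}, ...]. A call has 1 to 10 rows; each row shifts and turns the commanded pose from where the row before left it, along the tool's axes as they then stand; what a row does not reach is not made up. A row lasts 1/8 s, in which the tool goes at most 62.5 mm and 10.7 degrees, less where a joint would pass 70% of its speed; a pose out of reach is approached as far as the arm can. A call with a gripper value outside its range is refused whole. The fingers move at their own pace and stop on an object; FORCE is the grip in N (left out, the last holds). Time passes only in rows, so rows that do not move let the fingers close. It gives the time, the measured TCP pose, the force and the opening at its end, in the units of the state.
- get_state(): the state, without advancing time (a new reading comes with each control period).
- snapshot(name): name is "side" or "top"; returns a dict with "color" (420x560x3 uint8, red, green, blue), "depth" (420x560 float32, m along the optical axis (not along the pixel's ray), 0 where there is no reading), "mtx" (3x3 intrinsics, pixels), "dist_coeffs" ([k1, k2, p1, p2, k3] as OpenCV has them; the pictures are not rectified), "pose" (4x4, takes a point from camera to world coordinates). Camera axes: x right, y up, looking along -z (the intrinsics and any distortion apply to the point x, -y, -z); pixel columns grow to the right and rows downward; lengths in m; the calibration is good to about 2 mm. A picture is of the moment at which its call begins.
- job_done(): hands the job in, once; it reports no verdict.
The state is a dict: "clock": time; "q": joint angles; "joint_vel": joint speeds; "joint_efforts": joint torques, N m; "tool_pos": TCP position; "orientation": TCP orientation; "force": force on the tool from outside, world axes, zero at the start; "torque": the same for the moment, N m; "finger_gap": finger opening in m.
Only numpy, scipy, OpenCV 4.12 (cv2) and the standard library are available. Lean on these libraries where they do the work, as an engineer would, in place of code of your own. Each camera call takes 0.05 s, during which the arm holds its last target. There are 200 camera calls.

## Task

Pick up the barcode scanner from the bench and read the label on the green-lidded sample jar: point its window down at the middle of the label from about 10 cm away, without touching the jar, and hold it steady like that for a good two seconds. Then lay the scanner down (do not drop it) in its sloped cradle, the handle in both forks and the head at the raised end, and let go. Leave the jars and the other things on the bench standing where they are.

Things in the scene. Friction and masses are not known exactly. Their poses are not given: they have to be found in the camera images.
- scanner: Handheld barcode scanner, 190 mm long, 0.2 kg, lying on the bench. Grey bar handle, orange button on top: x -110 to 40 mm, 34 mm wide (y), z 0 to 30 mm. At its +x end a black bent head 60 mm wide, x 27 to 83 mm, z 2 to 58 mm. Origin on the handle's underside; x along the handle towards the head, y across, z out of the handle's top.
- scanner_grip (a point): Good grip point on the handle, at (-37, 0, 22) mm of the scanner's frame: from above, fingers closing across the 34 mm wide handle. Here the fingers pass between the cradle's forks.
- scanner_window: Dark red window, 48 x 30 mm, under the front of the scanner's head, at (66, 0, 19) mm of the scanner's frame. Origin at its centre; its x axis is the beam, pointing out of the window, forward and 45 degrees down from the handle (handle level: beam goes down-forward at 45 degrees). y is the scanner's y. It reads by itself what it is pointed at.
- jar_green: Closed upright sample jar, 72 mm across and 95 mm tall, white and soil-brown with a flat green lid (72 mm across). Origin at the centre of its underside, z up. Loose, 0.25 kg.
- jar_green_label (a point): Centre of the white barcode label (36 x 46 mm, black bars) on top of the green lid, facing straight up, 96 mm above the jar's foot.
- jar_yellow: Closed upright sample jar, 72 mm across and 95 mm tall, white and soil-brown with a flat yellow lid (72 mm across). Origin at the centre of its underside, z up. Loose, 0.25 kg. Not to be scanned; has a label too.
- jar_red: Closed upright sample jar, 72 mm across and 95 mm tall, white and soil-brown with a flat red lid (72 mm across). Origin at the centre of its underside, z up. Loose, 0.25 kg. Not to be scanned; has a label too.
- cradle: Scanner cradle, fixed to the bench: dark steel base plate 190 x 100 x 12 mm, two posts each carrying a blue U-shaped fork, and a blue stop lip at the low end. The line of the forks slopes 20 degrees, rising towards the cradle's own +x. Origin on the bench under the seat point, x level along the cradle towards the high end, z up.
- cradle_seat: Where the scanner's origin comes to lie, 85 mm above the cradle's origin, and how it is turned: x along the forks, 20 degrees up, y level, z out of the fork floors (floors at z 0). Head beyond the upper fork.
- cradle_fork_high (a point): Centre of the upper fork's floor, seat frame x 17 mm. Each fork is 25 mm long (along x), 46 mm wide inside, with side walls 18 mm above its floor. Nothing stands between the forks, so the fingers have room there.
- cradle_fork_low (a point): Centre of the lower fork's floor, seat frame x -92 mm. Behind it a stop lip, face at seat x -119 mm, 24 mm high above the floor.
- beaker: Glass beaker, 70 mm across, 85 mm tall, loose bystander; origin under its centre.
- reagent: White reagent bottle with blue cap, 66 mm across, 130 mm tall, loose bystander; origin under its centre.
- phone: Black phone lying flat, 150 x 72 x 9 mm, loose bystander; origin under its centre.

How it is judged:
By the outcome, as a careful person would: the job done as asked, in the order asked, and still so for the second after the job is handed in, with the robot touching nothing.
It also fails if it takes over 54 s, if anything falls off the work surface, if the arm or the gripper's body presses on something with over 40 N, if the wrist force passes 120 N, or if a joint passes its speed limit or range.

## Working session

There is one attempt and no reset: what is moved stays moved. The work goes in short steps, Python scripts to look and compute and a shell command to move; the robot and the scene stay as the last step left them, time stands still between calls to the robot, and variables do not carry over. Pictures are saved under pics/ and viewed, about 8 in all and at most 12, crops included, and the job is handed in when it is done.

```bash
mkdir -p pics
cat > h.py <<'E'
import numpy as np, cv2
from workcell import *
from scipy.spatial.transform import Rotation as R
def shot(n):
    s=snapshot(n); np.savez(f'{n}.npz',**s); return s
def load(n): return dict(np.load(f'{n}.npz'))
def pts(s):
    h,w=s['depth'].shape
    u,v=np.meshgrid(np.arange(w),np.arange(h))
    p=cv2.undistortPoints(np.stack([u,v],-1).reshape(-1,1,2).astype(float),s['mtx'],s['dist_coeffs']).reshape(h,w,2)
    d=s['depth']; c=np.stack([p[...,0]*d,-p[...,1]*d,-d],-1)
    return c@s['pose'][:3,:3].T+s['pose'][:3,3]
E
python3 - <<'E'
from h import *
for n in('top','side'):
    s=shot(n); cv2.imwrite(f'pics/{n}0.png',cv2.resize(s['color'][...,::-1],(800,600))); print(s['pose'].round(3).tolist(),s['mtx'].round(1).tolist())
print(get_state(),grip_point_offset)
E
```

```text
[[0.01, 0.994, -0.11, 0.416], [-1.0, 0.013, 0.022, -0.017], [0.023, 0.11, 0.994, 1.089], [0.0, 0.0, 0.0, 1.0]] [[407.7, 0.0, 270.2], [0.0, 407.7, 211.8], [0.0, 0.0, 1.0]]
[[-0.834, 0.384, -0.397, 0.173], [-0.552, -0.585, 0.594, 0.55], [-0.004, 0.714, 0.7, 0.771], [0.0, 0.0, 0.0, 1.0]] [[385.4, 0.0, 276.7], [0.0, 385.4, 203.8], [0.0, 0.0, 1.0]]
{'clock': 0.1, 'q': array([-1.27311521e+00,  3.59413778e-01,  1.51130870e+00,  1.12300153e-05,
        1.27249753e+00, -1.15106530e-01]), 'joint_vel': array([-0.00048819, -0.00184737, -0.00364451, -0.00069106,  0.00133181,
       -0.00014002]), 'joint_efforts': array([ 5.06845117e-04, -5.16358209e+01, -2.71406847e+01,  6.75742468e-02,
        2.76137452e-02, -2.11255491e-05]), 'tool_pos': array([ 0.24049963, -0.54897942,  0.19831101]), 'orientation': array([-2.62865621e+00,  1.71848056e+00,  1.95335977e-03]), 'force': array([-0.12775474,  0.21406581,  0.40905325]), 'torque': array([ 0.04939243, -0.03618161, -0.04171019]), 'finger_gap': 0.08760402056140847} 0.0187
```

View pics/top0.png

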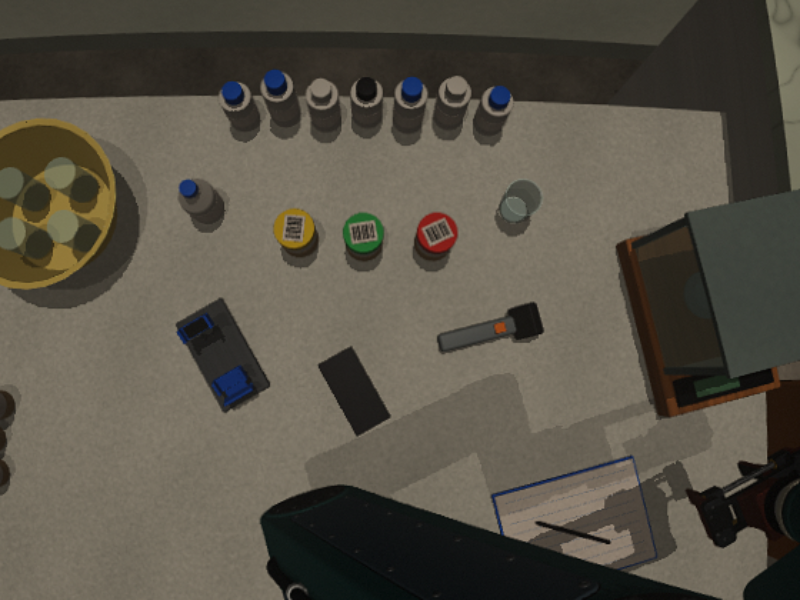

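View pics/side0.png

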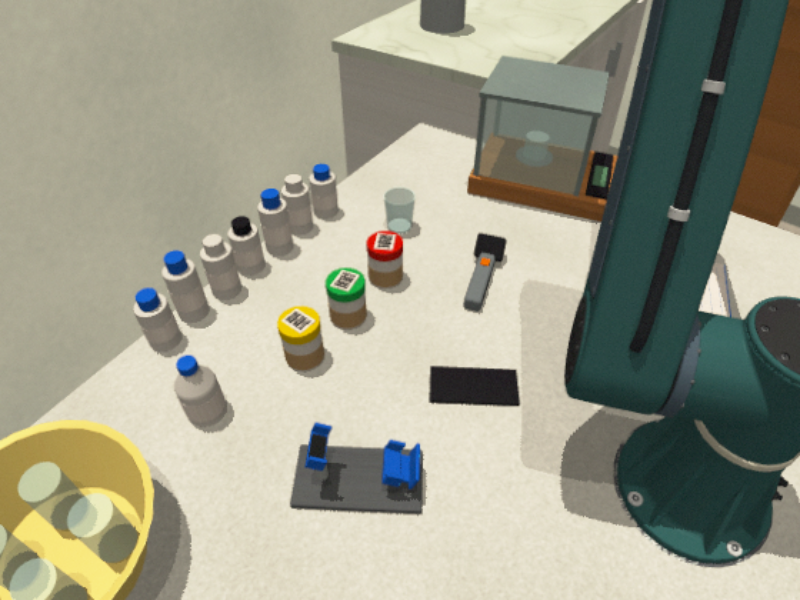

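Top view (800x600) shows the following:
- **Scanner:** handle end at (440,342), head at (525,320), pointing towards -y.
- **Lids:** yellow at (295,230), green at (363,234), red at (437,234).
- **Cradle:** plate centred at about (223,355), high fork at (197,327), low fork with lip at (234,385).

The side view agrees that the left fork is the taller one.

```bash
cat > m.py <<'E'
from h import *
def box(P,m,name):
    q=P[m]; c,(w,h),a=cv2.minAreaRect((q[:,:2]*1000).astype(np.float32))
    print(name,m.sum(),'rect c',np.round(c,1),'wh',np.round((w,h),1),'ang',round(a,2),'z pct',np.percentile(q[:,2],[5,50,95]).round(4),'mean',q.mean(0).round(4)); return q
def masks(s):
    hsv=cv2.cvtColor(s['color'],cv2.COLOR_RGB2HSV).astype(int); return hsv[...,0],hsv[...,1],hsv[...,2]
E
python3 - <<'E'
from m import *
for n in('top','side'):
    s=load(n); P=pts(s); H,S,V=masks(s); X,Y,Z=P[...,0],P[...,1],P[...,2]; ok=s['depth']>0
    print(n,'bench z',np.median(Z[ok&(abs(Z)<.02)&(abs(Y)<.3)&(X>.35)&(X<.7)]).round(4))
    lid=ok&(Z>.088)&(Z<.105)&(X>.5)&(X<.75)&(Y<.2)&(Y>-.25)
    k,L,st,ce=cv2.connectedComponentsWithStats(lid.astype(np.uint8))
    for i in range(1,k):
        if st[i,4]>200: box(P,L==i,'lid')
    sc=ok&(Z>.012)&(Z<.07)&(X>.36)&(X<.56)&(Y<-.04)&(Y>-.30)
    k,L,st,ce=cv2.connectedComponentsWithStats(sc.astype(np.uint8)); i=1+st[1:,4].argmax()
    box(P,L==i,'scanner all')
    hd=(L==i)&(Z>.024)&(Z<.034); q=box(P,hd,'handle z30')
    or_=(L==i)&(S>150)&(H<15)&(V>120); 
    if or_.any(): box(P,or_,'button')
    box(P,(L==i)&(Z>.045),'head top')
    bl=ok&(H>105)&(H<130)&(S>130)&(V>50)&(X>.3)&(X<.55)&(Y>.1)&(Y<.4)
    k,L,st,ce=cv2.connectedComponentsWithStats(bl.astype(np.uint8))
    for i in range(1,k):
        if st[i,4]>30: box(P,L==i,'blue')
    pl=ok&(Z>.007)&(Z<.018)&(X>.28)&(X<.56)&(Y>.1)&(Y<.4)
    k,L,st,ce=cv2.connectedComponentsWithStats(pl.astype(np.uint8)); i=1+st[1:,4].argmax(); box(P,L==i,'plate')
    c=s['color'][...,::-1]
    u=[(120,195,200,300),(290,200,390,270)] if n=='top' else [(195,285,305,365),(310,150,365,225)]
    ims=[cv2.resize(c[b:d,a:e],(400,int(400*(d-b)/(e-a)))) for a,b,e,d in u]
    hh=max(i.shape[0] for i in ims); cv2.imwrite(f'pics/{n}_crop.png',np.hstack([cv2.copyMakeBorder(i,0,hh-i.shape[0],0,0,0) for i in ims]))
T=R.from_rotvec(get_state()['orientation']).as_matrix();print(T.round(3))
E
```

```text
top bench z -0.0005
lid 627 rect c [655.3 123.7] wh [69.1 69.3] ang 45.97 z pct [0.0913 0.0944 0.0975] mean [0.6555 0.1238 0.0945]
lid 646 rect c [651.3   2. ] wh [70.5 70.1] ang 66.52 z pct [0.0913 0.0946 0.0976] mean [0.651  0.0019 0.0945]
lid 624 rect c [ 652.7 -127.1] wh [70.9 68.3] ang 74.89 z pct [0.091  0.0946 0.0976] mean [ 0.6528 -0.1271  0.0945]
scanner all 987 rect c [ 484.9 -222.1] wh [ 59.8 172.3] ang 14.56 z pct [0.0243 0.0296 0.0476] mean [ 0.4872 -0.2299  0.0316]
handle z30 732 rect c [ 482.1 -213.6] wh [ 59.8 152.8] ang 15.01 z pct [0.0252 0.029  0.0327] mean [ 0.4823 -0.2143  0.0289]
button 43 rect c [ 491.5 -248.5] wh [15.8 17.7] ang 14.2 z pct [0.0297 0.0326 0.0353] mean [ 0.4913 -0.2486  0.0325]
head top 82 rect c [ 504.5 -293.7] wh [59.8 14.2] ang 4.7 z pct [0.0455 0.0492 0.0553] mean [ 0.5131 -0.2951  0.0497]
blue 32 rect c [494.4 270.3] wh [34.1 19. ] ang 67.47 z pct [0.0935 0.1054 0.1105] mean [0.4925 0.2694 0.1035]
blue 420 rect c [382.7 232.3] wh [57.1 62.8] ang 31.17 z pct [0.0409 0.0529 0.0698] mean [0.3814 0.2306 0.0533]
plate 1896 rect c [436.1 262.7] w
[... 640 characters left out ...]
.0258 0.0298 0.0332] mean [ 0.4789 -0.2123  0.0297]
button 28 rect c [ 488.4 -247.5] wh [17.4 18.4] ang 17.63 z pct [0.0313 0.033  0.0353] mean [ 0.4884 -0.2473  0.0329]
head top 70 rect c [ 505.6 -291.9] wh [54.6 15.8] ang 1.0 z pct [0.0452 0.0497 0.056 ] mean [ 0.5102 -0.2945  0.05  ]
blue 241 rect c [477.2 290. ] wh [30.  58.1] ang 31.86 z pct [0.0875 0.0968 0.11  ] mean [0.4759 0.2925 0.0985]
blue 693 rect c [380.3 230.4] wh [51.5 60.4] ang 31.88 z pct [0.0426 0.0546 0.0696] mean [0.3793 0.2319 0.0552]
plate 2977 rect c [434.8 263.5] wh [190.8 102.4] ang 30.56 z pct [0.0091 0.0116 0.0139] mean [0.4353 0.275  0.0115]
[[ 0.401 -0.916 -0.   ]
 [-0.916 -0.401  0.002]
 [-0.002 -0.    -1.   ]]
```

Run:
```python
from m import *
for n in('top','side'):
    s=load(n); P=pts(s); H,S,V=masks(s); X,Y,Z=P[...,0],P[...,1],P[...,2]; ok=s['depth']>0
    print(n)
    sc=ok&(Z>.012)&(Z<.07)&(X>.36)&(X<.56)&(Y<-.04)&(Y>-.31)
    k,L,st,ce=cv2.connectedComponentsWithStats(sc.astype(np.uint8)); i=1+st[1:,4].argmax()
    q=P[(L==i)&(Z>.022)]*1000; a=np.radians(-75.5)
    for _ in range(2):
        d=np.array([np.cos(a),np.sin(a)]); e=np.array([-d[1],d[0]])
        t=q[:,:2]@d; w=q[:,:2]@e
        m=(t<t.min()+115)
        ts=t[m];ws=w[m]; bins=((ts-ts.min())/10).astype(int)
        c=[(ts[bins==b].mean(),(np.percentile(ws[bins==b],2)+np.percentile(ws[bins==b],98))/2) for b in range(1,bins.max())]
        f=np.polyfit(*np.array(c).T,1); a+=np.arctan(f[0])
    d=np.array([np.cos(a),np.sin(a)]); e=np.array([-d[1],d[0]]);t=q[:,:2]@d; w=q[:,:2]@e;m=t<t.min()+115
    wc=(np.percentile(w[m],1)+np.percentile(w[m],99))/2
    print('yaw',np.degrees(a),'w',wc,'width',np.ptp(w[m]),'t',t.min(),t.max(),'origin by tail',d*(t.min()+110)+e*wc,'grip',d*(t.min()+73)+e*wc)
    # cradle
    a=np.radians(30.3); d=np.array([np.cos(a),np.sin(a)]); e=np.array([-d[1],d[0]]); c0=np.array([435.3,263.1])
    bl=ok&(H>105)&(H<130)&(S>130)&(V>50)&(X>.3)&(X<.55)&(Y>.1)&(Y<.4)
    q=P[bl]*1000; t=(q[:,:2]-c0)@d; w=(q[:,:2]-c0)@e; z=q[:,2]
    c,sn=np.cos(np.radians(20)),np.sin(np.radians(20))
    U=t*c+(z-85)*sn; W=-t*sn+(z-85)*c
    for nm,mm in(('high',t>0),('low',t<-10)):
        print(nm,'w range',np.percentile(w[mm],[2,98]).round(1))
        for lo in range(-20,44,6):
            k=mm&(W>=lo)&(W<lo+6)
            if k.sum()>8: print('  W',lo,k.sum(),'U',np.percentile(U[k],[3,50,97]).round(1),'w',np.percentile(w[k],[3,97]).round(1))
```

```text
top
yaw -74.54991517706203 w 407.89771386522114 width 33.83307555451711 t 257.18563506468604 439.6351631096206 origin by tail [ 490.97527738 -245.25316018] grip [ 481.1185227  -209.59023283]
high w range [-29.   26.9]
  W -20 9 U [42.8 62.8 63.8] w [-13.4  23. ]
  W -14 27 U [39.1 60.6 64. ] w [-24.1  23.2]
  W -2 14 U [41.9 48.8 63.9] w [-28.7  26.2]
  W 4 29 U [40.3 53.  61.8] w [-29.   26.7]
low w range [-29.2  26.5]
  W -20 105 U [-87.2 -74.8 -47.3] w [-22.3  20.7]
  W -14 173 U [-86.5 -62.5 -47.4] w [-21.9  20.9]
  W -8 17 U [-87.6 -86.5 -47.4] w [-24.7  20.5]
  W -2 29 U [-87.4 -71.  -48. ] w [-29.3  26.5]
  W 4 59 U [-91.  -69.7 -48.6] w [-30.8  26.7]
  W 10 29 U [-91.2 -88.7 -86.3] w [-27.1  19.6]
side
yaw -74.97888334720415 w 407.9492308674227 width 34.63781025824676 t 250.56283417473892 430.3942603647847 origin by tail [ 487.4586386  -242.51228424] grip [ 477.86916269 -206.77656049]
high w range [-25.8  30.6]
  W -20 15 U [42.4 54.3 62. ] w [ 0.4 30.1]
  W -14 97 U [38.2 53.4 62. ] w [-24.1  30.6]
  W -8 35 U [40.8 51.7 61.8] w [-24.3  30.5]
  W -2 40 U [38.7 50.5 61.3] w [-24.8  30.6]
  W 4 59 U [39.2 49.8 60.4] w [-26.4  30. ]
low w range [-25.7  29. ]
  W -20 109 U [-87.3 -78.8 -47.2] w [-20.8  28.8]
  W -14 292 U [-86.7 -62.4 -47.6] w [-24.5  28.6]
  W -8 65 U [-88.3 -70.1 -48.1] w [-25.2  29.5]
  W -2 68 U [-88.6 -67.9 -48.2] w [-26.2  29.4]
  W 4 81 U [-89.4 -65.8 -48.9] w [-26.7  29.1]
  W 10 73 U [-92.1 -88.9 -86.4] w [-25.4  26.4]
```

View pics/top_crop.png

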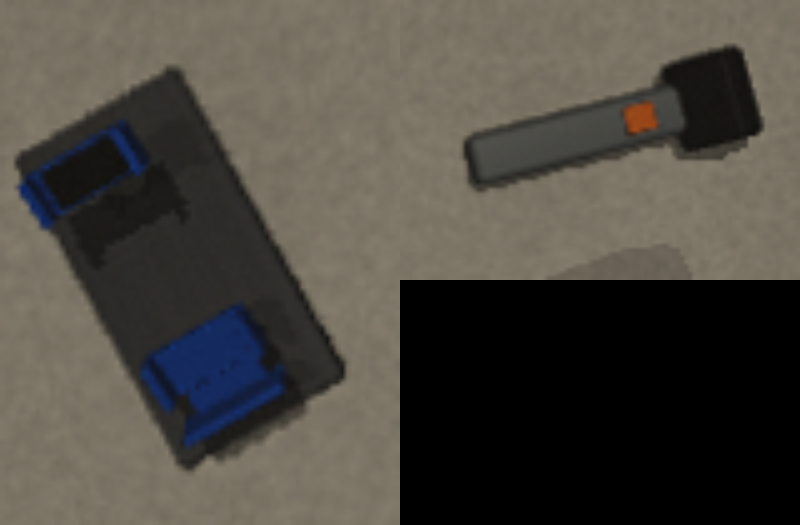

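View pics/side_crop.png

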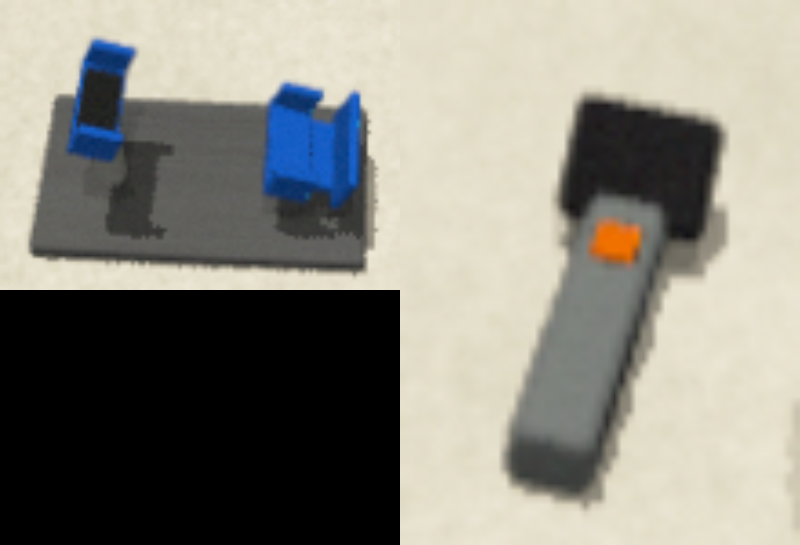

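Crops: the cradle's fork pair is clear, with the lip at the low end (lower right in the top crop), and the scanner is alone with free sides. Both views agree within about 3 mm, so I use averages:
- **Grip:** (479.5, -208), yaw -74.8°.
- **Green label:** (650, 3, 96).
- **Cradle origin:** (465, 281), yaw 30.3°.

First I move the arm away from the balance box, then spin.

```bash
cat > go.py <<'E'
# usage: go.py x y z yaw_deg [mm, tool x yaw]; prints spin units and slide in tool axes AFTER the spin
import sys; from h import *
s=get_state(); T=R.from_rotvec(s['orientation']).as_matrix(); yaw=np.degrees(np.arctan2(T[1,0],T[0,0]))
x,y,z,w=map(float,sys.argv[1:5]); d=np.array([x,y,z])-s['tool_pos']*1000; dy=(w-yaw+180)%360-180
a=np.radians(w); X=np.array([np.cos(a),np.sin(a),0]);Y=np.array([np.sin(a),-np.cos(a),0])
print('t',round(s['clock'],2),'tcp',(s['tool_pos']*1000).round(1),'yaw',yaw.round(2),'tilt',np.degrees(np.arccos(-T[2,2])).round(2),'spin',round(-dy/8,3),'slide',round(d@X,1),round(d@Y,1),round(-d[2],1),'gap',s['finger_gap'],'F',s['force'].round(2))
E
python3 -m inch '[{"slide":[-34,-25.7,0],"spin":0,"gripper":0},{"slide":[-34,-25.7,0],"spin":0,"gripper":0},{"slide":[-34,-25.7,0],"spin":0,"gripper":0},{"slide":[-34,-25.7,0],"spin":0,"gripper":0},{"slide":[-34,-25.7,0],"spin":0,"gripper":0},{"slide":[-34,-25.7,0],"spin":0,"gripper":0}]' && python3 -m inch '[{"slide":[0,0,0],"spin":-1.275,"gripper":0},{"slide":[0,0,0],"spin":-1.275,"gripper":0},{"slide":[0,0,0],"spin":-1.275,"gripper":0},{"slide":[0,0,0],"spin":-1.275,"gripper":0},{"slide":[0,0,0],"spin":-1.275,"gripper":0},{"slide":[0,0,0],"spin":-1.275,"gripper":0},{"slide":[0,0,0],"spin":-1.275,"gripper":0},{"slide":[0,0,0],"spin":-1.275,"gripper":0},{"slide":[0,0,0],"spin":0,"gripper":0}]'; python3 go.py 479.5 -208.2 60 15.2
```

```text
clock: 0.85
tool_pos: [0.3001, -0.2992, 0.1988]
orientation: [-2.629, 1.719, 0.001]
force: [1.1, 0.1, -0.0]
finger_gap: 0.0882
clock: 1.98
tool_pos: [0.2999, -0.3006, 0.1988]
orientation: [-3.114, -0.414, 0.001]
force: [0.2, -0.3, 0.6]
finger_gap: 0.088
t 1.98 tcp [ 299.9 -300.6  198.8] yaw 15.16 tilt 0.04 spin -0.005 slide 197.5 -42.1 138.8 gap 0.08795261295016006 F [ 0.19 -0.33  0.57]
```

```bash
python3 -m inch '[{"slide":[33,-7,0],"spin":0,"gripper":0},{"slide":[33,-7,0],"spin":0,"gripper":0},{"slide":[33,-7,20],"spin":0,"gripper":0},{"slide":[33,-7,20],"spin":0,"gripper":0},{"slide":[33,-7,20],"spin":0,"gripper":0},{"slide":[32.5,-7,30],"spin":0,"gripper":0},{"slide":[0,0,0],"spin":0,"gripper":0},{"slide":[0,0,0],"spin":0,"gripper":0}]'; python3 go.py 479.5 -208.2 5 15.2
python3 - <<'E'
from h import *
a=shot('top')['color'][180:290,260:410,::-1]; b=shot('side')['color'][120:230,280:430,::-1]
cv2.imwrite('pics/pre.png',np.vstack([cv2.resize(i,(410,300),interpolation=cv2.INTER_CUBIC) for i in(a,b)]))
E
```

```text
clock: 2.98
tool_pos: [0.479, -0.2085, 0.1092]
orientation: [-3.114, -0.415, 0.001]
force: [0.4, 0.1, -0.3]
finger_gap: 0.0878
t 2.98 tcp [ 479.  -208.5  109.2] yaw 15.17 tilt 0.05 spin -0.003 slide 0.6 -0.1 104.2 gap 0.08779821440612631 F [ 0.44  0.12 -0.29]
```

View pics/pre.png

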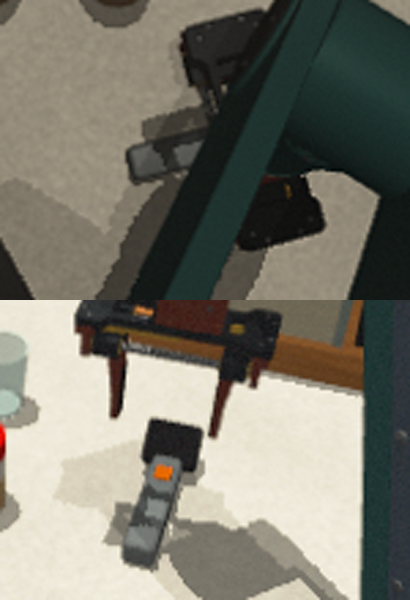

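The fingers straddle the handle, aligned, with room on both sides. Now I descend and grip.

```bash
python3 -m inch '[{"slide":[0.5,0,35],"spin":0,"gripper":0},{"slide":[0,0,30],"spin":0,"gripper":0},{"slide":[0,0,20],"spin":0,"gripper":0},{"slide":[0,0,12],"spin":0,"gripper":0},{"slide":[0,0,7],"spin":0,"gripper":0},{"slide":[0,0,0],"spin":0,"gripper":0}]' 20 ; python3 -m inch '[{"slide":[0,0,0],"spin":0,"gripper":255},{"slide":[0,0,0],"spin":0,"gripper":255},{"slide":[0,0,0],"spin":0,"gripper":255},{"slide":[0,0,0],"spin":0,"gripper":255},{"slide":[0,0,0],"spin":0,"gripper":255},{"slide":[0,0,0],"spin":0,"gripper":255},{"slide":[0,0,0],"spin":0,"gripper":255},{"slide":[0,0,0],"spin":0,"gripper":255}]' 30; python3 go.py 479.5 -208.2 5 15.2
```

```text
clock: 3.82
tool_pos: [0.4801, -0.2085, 0.0053]
orientation: [3.114, 0.416, 0.0]
force: [0.2, 0.8, -0.0]
finger_gap: 0.0875
clock: 4.82
tool_pos: [0.4799, -0.2082, 0.005]
orientation: [-3.114, -0.417, 0.0]
force: [-0.7, -0.3, 0.6]
finger_gap: 0.0325
t 4.83 tcp [ 479.9 -208.2    5. ] yaw 15.25 tilt 0.02 spin 0.007 slide -0.4 -0.1 0.0 gap 0.032538750983962646 F [-0.72 -0.33  0.56]
```

```bash
python3 -m inch '[{"slide":[0,0,0],"spin":0,"gripper":255},{"slide":[0,0,0],"spin":0,"gripper":255},{"slide":[0,0,-8],"spin":0,"gripper":255},{"slide":[0,0,-20],"spin":0,"gripper":255},{"slide":[0,0,-30],"spin":0,"gripper":255},{"slide":[0,0,-35],"spin":0,"gripper":255},{"slide":[0,0,-35],"spin":0,"gripper":255},{"slide":[0,0,-20],"spin":0,"gripper":255},{"slide":[0,0,0],"spin":0,"gripper":255}]' 50; python3 go.py 400 -208 153 15.2;python3 go.py 400 -208 153 90
```

```text
clock: 5.95
tool_pos: [0.4813, -0.2089, 0.1548]
orientation: [3.112, 0.417, 0.005]
force: [0.4, -0.8, -2.8]
finger_gap: 0.0319
t 5.95 tcp [ 481.3 -208.9  154.8] yaw 15.25 tilt 0.23 spin 0.007 slide -78.3 -22.1 1.8 gap 0.03187455581829899 F [ 0.35 -0.76 -2.81]
t 5.95 tcp [ 481.3 -208.9  154.8] yaw 15.25 tilt 0.23 spin -9.343 slide 0.9 -81.3 1.8 gap 0.03187455581829899 F [ 0.35 -0.76 -2.81]
```

```bash
python3 -m inch '[{"slide":[-10,-3,0],"spin":0,"gripper":255},{"slide":[-20,-6,0],"spin":0,"gripper":255},{"slide":[-20,-6,0],"spin":0,"gripper":255},{"slide":[-20,-5,2],"spin":0,"gripper":255},{"slide":[-8,-2,0],"spin":0,"gripper":255},{"slide":[0,0,0],"spin":0,"gripper":255}]'; python3 -m inch '[{"slide":[0,0,0],"spin":-0.6,"gripper":255},{"slide":[0,0,0],"spin":-1.1,"gripper":255},{"slide":[0,0,0],"spin":-1.1,"gripper":255},{"slide":[0,0,0],"spin":-1.1,"gripper":255},{"slide":[0,0,0],"spin":-1.1,"gripper":255},{"slide":[0,0,0],"spin":-1.1,"gripper":255},{"slide":[0,0,0],"spin":-1.1,"gripper":255},{"slide":[0,0,0],"spin":-1.1,"gripper":255},{"slide":[0,0,0],"spin":-0.74,"gripper":255},{"slide":[0,0,0],"spin":-0.3,"gripper":255}]'; python3 go.py 400 3 153 90
```

```text
clock: 6.7
tool_pos: [0.3982, -0.2072, 0.1505]
orientation: [-3.113, -0.416, 0.001]
force: [0.2, -0.7, -2.2]
finger_gap: 0.0319
clock: 7.95
tool_pos: [0.4, -0.2077, 0.151]
orientation: [2.219, 2.223, 0.0]
force: [-0.1, -0.0, -2.4]
finger_gap: 0.0315
t 7.95 tcp [ 400.  -207.7  151. ] yaw 90.11 tilt 0.03 spin 0.014 slide 210.7 0.0 -2.0 gap 0.031470769257666904 F [-0.1  -0.05 -2.39]
```

```bash
python3 -m inch '[{"slide":[15,0,0],"spin":0,"gripper":255},{"slide":[30,0,0],"spin":0,"gripper":255},{"slide":[35,0,-2],"spin":0,"gripper":255},{"slide":[35,0,0],"spin":0,"gripper":255},{"slide":[35,0,0],"spin":0,"gripper":255},{"slide":[35,0,0],"spin":0,"gripper":255},{"slide":[18,0,0],"spin":0,"gripper":255},{"slide":[8,0,0],"spin":0,"gripper":255},{"slide":[0,0,0],"spin":0,"gripper":255}]'; python3 go.py 476 3 153 90
python3 - <<'E'
from m import *
s=shot('side');P=pts(s);t=shot('top')
a=s['color'][150:330,120:420,::-1]; b=t['color'][100:280,150:450,::-1]
cv2.imwrite('pics/held.png',np.vstack([cv2.resize(i,(500,300),interpolation=cv2.INTER_CUBIC) for i in(a,b)]))
g=get_state()['tool_pos']
for n in('side','top'):
    s=load(n);P=pts(s); H,S,V=masks(s); D=(P-g)*1000
    m=(s['depth']>0)&(abs(D[...,1])<45)&(D[...,0]>-90)&(D[...,0]<145)&(D[...,2]>-35)&(D[...,2]<70)
    q=D[m]
    print(n,m.sum())
    for lo in list(range(-90,-20,10))+list(range(20,140,10)):
        k=(q[:,0]>=lo)&(q[:,0]<lo+10)
        if k.sum()>5: print(lo,k.sum(),'y',np.percentile(q[k,1],[3,97]).round(1),'z',np.percentile(q[k,2],[3,50,97]).round(1))
E
```

```text
clock: 9.07
tool_pos: [0.3991, 0.004, 0.153]
orientation: [-2.221, -2.222, 0.0]
force: [-0.9, 0.2, -2.3]
finger_gap: 0.0316
t 9.07 tcp [399.1   4.  153. ] yaw 90.02 tilt 0.0 spin 0.003 slide -1.0 76.9 0.0 gap 0.031620370403851024 F [-0.9   0.19 -2.26]
side 1539
-80 44 y [-8.4 16.3] z [ 1.5 16.1 25.3]
-70 92 y [-9.8 20.2] z [ 1.2 24.3 27.2]
-60 90 y [-11.7  20. ] z [ 1.3 24.5 27.2]
-50 88 y [-11.1  19.8] z [ 2.1 24.3 27.1]
-40 86 y [-10.1  20.1] z [ 1.8 23.5 26.6]
-30 86 y [-10.7  20.2] z [ 1.1 23.6 26.9]
20 46 y [11.1 19.2] z [-1.8 16.5 24.7]
30 45 y [ 9.8 19.7] z [ 0.2 17.6 25.4]
40 50 y [10.9 19.6] z [-2.7 14.9 24.8]
50 44 y [ 9.2 19.5] z [ 0.2 17.  24.4]
60 51 y [10.3 27.6] z [-0.  17.4 24.2]
70 82 y [ 5.4 31.7] z [ 3.5 24.5 30.6]
80 117 y [-5.6 32.1] z [ 5.4 33.4 40.5]
90 165 y [-24.2  32. ] z [11.7 43.  49.3]
100 83 y [-21.6  31.9] z [19.6 45.7 50. ]
110 42 y [-23.1  31. ] z [26.1 35.9 41.4]
top 694
60 56 y [-16.1  13.8] z [17.8 22.9 25. ]
70 128 y [-27.3  27.2] z [17.5 23.1 28.4]
80 135 y [-29.1  28.5] z [27.3 32.9 39.2]
90 132 y [-27.   28.1] z [35.8 42.8 48.2]
100 110 y [-28.9  27.5] z [42.5 47.  50.2]
110 106 y [-26.6  26.8] z [33.3 38.6 44.1]
120 24 y [-22.8  25.5] z [26.5 31.3 34.8]
```

View pics/held.png

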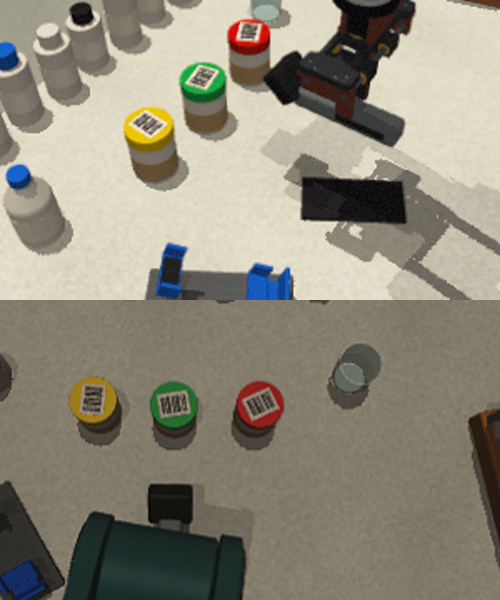

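Side and top show the scanner held level and centred, with the green jar straight ahead. I go forward to the read pose and hold for over 3 s.

```bash
python3 -m inch '[{"slide":[-1,8,0],"spin":0,"gripper":255},{"slide":[-1,15,0],"spin":0,"gripper":255},{"slide":[0,18,0],"spin":0,"gripper":255},{"slide":[0,18,0],"spin":0,"gripper":255},{"slide":[0,12,0],"spin":0,"gripper":255},{"slide":[0,6,0],"spin":0,"gripper":255},{"slide":[0,0,0],"spin":0,"gripper":255},{"slide":[0,0,0],"spin":0,"gripper":255}]'; python3 go.py 476 2 153 90
python3 - <<'E'
from m import *
s=shot('side');t=shot('top')
a=s['color'][150:330,120:420,::-1]; b=t['color'][100:280,150:450,::-1]
cv2.imwrite('pics/read.png',np.vstack([cv2.resize(i,(500,300),interpolation=cv2.INTER_CUBIC) for i in(a,b)]))
g=get_state()['tool_pos']
for s in(s,t):
    P=pts(s); D=(P-g)*1000; ok=s['depth']>0
    m=ok&(abs(D[...,1])<40)&(D[...,0]>64)&(D[...,0]<145)&(D[...,2]>5)&(D[...,2]<70); print('head max x',np.percentile(D[m][:,0],99.5),'y',np.percentile(D[m][:,1],[1,99]))
    l=ok&(P[...,2]>.088)&(P[...,2]<.1)&(P[...,0]>.58)&(P[...,0]<.7)&(abs(P[...,1])<.05); box(P,l,'lid')
E
```

```text
clock: 10.18
tool_pos: [0.4754, 0.0016, 0.1529]
orientation: [-2.221, -2.22, 0.001]
force: [-1.6, -0.1, -1.9]
finger_gap: 0.0319
t 10.18 tcp [475.4   1.6 152.9] yaw 89.98 tilt 0.06 spin -0.003 slide 0.4 0.6 -0.1 gap 0.03186300527911485 F [-1.56 -0.13 -1.88]
head max x 117.65313055254724 y [-19.32569311  31.66227179]
lid 459 rect c [648.4   3.2] wh [69.6 71.7] ang 16.65 z pct [0.091  0.0953 0.0974] mean [0.6475 0.0058 0.095 ]
head max x 120.30792385394979 y [-28.56239522  19.6640374 ]
lid 643 rect c [651.5   1.8] wh [70.2 70.5] ang 25.41 z pct [0.0913 0.0943 0.0973] mean [0.6509 0.002  0.0943]
```

View pics/read.png

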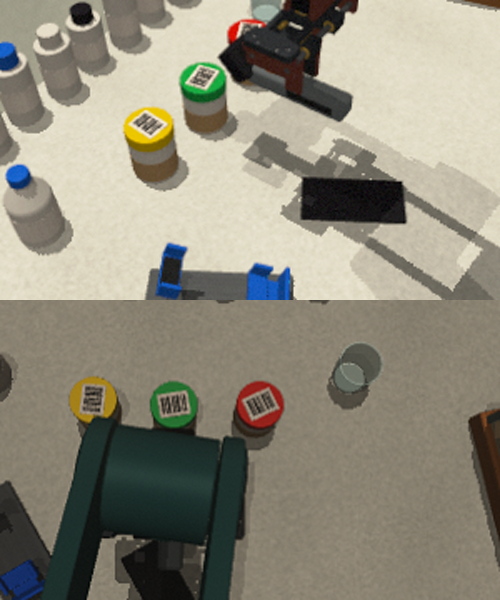

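The head is right behind and above the green jar, aimed at it, with the label about 174 mm ahead of the grip as planned. Holding.

```bash
for i in 1 2 3; do python3 -m inch '[{"slide":[0,0,0],"spin":0,"gripper":255},{"slide":[0,0,0],"spin":0,"gripper":255},{"slide":[0,0,0],"spin":0,"gripper":255},{"slide":[0,0,0],"spin":0,"gripper":255},{"slide":[0,0,0],"spin":0,"gripper":255},{"slide":[0,0,0],"spin":0,"gripper":255},{"slide":[0,0,0],"spin":0,"gripper":255},{"slide":[0,0,0],"spin":0,"gripper":255},{"slide":[0,0,0],"spin":0,"gripper":255}]'; done; python3 -m inch '[{"slide":[0,-10,0],"spin":0,"gripper":255},{"slide":[0,-20,0],"spin":0,"gripper":255},{"slide":[0,-25,0],"spin":0,"gripper":255},{"slide":[0,-15,-10],"spin":0,"gripper":255},{"slide":[0,-5,-10],"spin":0,"gripper":255},{"slide":[0,0,0],"spin":0,"gripper":255}]'; python3 go.py 395 255 190 120.3
```

```text
clock: 11.4
tool_pos: [0.4762, 0.0014, 0.1531]
orientation: [-2.222, -2.221, -0.0]
force: [0.4, 0.1, -2.2]
finger_gap: 0.0321
clock: 12.52
tool_pos: [0.4762, 0.0014, 0.1531]
orientation: [-2.222, -2.221, -0.0]
force: [-0.6, -0.1, -2.2]
finger_gap: 0.032
clock: 13.65
tool_pos: [0.4762, 0.0014, 0.1531]
orientation: [-2.222, -2.221, -0.0]
force: [0.3, -0.3, -2.5]
finger_gap: 0.0314
clock: 14.4
tool_pos: [0.4027, 0.0012, 0.1745]
orientation: [2.22, 2.219, 0.004]
force: [0.5, -0.3, -3.1]
finger_gap: 0.0321
t 14.4 tcp [402.7   1.2 174.5] yaw 89.96 tilt 0.21 spin -3.792 slide 223.0 121.4 -15.5 gap 0.03206704768176565 F [ 0.51 -0.31 -3.14]
```

```bash
python3 -m inch '[{"slide":[0,0,0],"spin":-0.5,"gripper":255},{"slide":[0,0,0],"spin":-0.9,"gripper":255},{"slide":[0,0,0],"spin":-0.99,"gripper":255},{"slide":[0,0,0],"spin":-0.9,"gripper":255},{"slide":[0,0,0],"spin":-0.5,"gripper":255},{"slide":[0,0,0],"spin":0,"gripper":255}]';python3 go.py 431.8 261.6 150 120.3; python3 -m inch '[{"slide":[12,5,0],"spin":0,"gripper":255},{"slide":[28,15,0],"spin":0,"gripper":255},{"slide":[35,20,0],"spin":0,"gripper":255},{"slide":[35,25,0],"spin":0,"gripper":255},{"slide":[35,25,0],"spin":0,"gripper":255},{"slide":[35,25,0],"spin":0,"gripper":255},{"slide":[20,20,6],"spin":0,"gripper":255},{"slide":[8,15,10],"spin":0,"gripper":255},{"slide":[2,6,8],"spin":0,"gripper":255},{"slide":[0,0,0],"spin":0,"gripper":255}]'; python3 go.py 431.8 261.6 125 120.3
```

```text
clock: 15.15
tool_pos: [0.4021, 0.0013, 0.1732]
orientation: [1.564, 2.724, 0.001]
force: [-0.5, 0.0, -2.3]
finger_gap: 0.0317
t 15.15 tcp [402.1   1.3 173.2] yaw 120.25 tilt 0.05 spin -0.006 slide 209.8 156.9 23.2 gap 0.03173391977212689 F [-0.48  0.01 -2.25]
clock: 16.4
tool_pos: [0.4293, 0.2607, 0.148]
orientation: [-1.564, -2.723, 0.003]
force: [0.2, -0.7, -2.5]
finger_gap: 0.0318
t 16.4 tcp [429.3 260.7 148. ] yaw 120.26 tilt 0.14 spin -0.005 slide -0.5 2.6 23.0 gap 0.03184397193524752 F [ 0.23 -0.73 -2.55]
```

Now I line up, go down to 112 mm (still above the fork corner contact at about 100), and check the relative position from the images.

```bash
python3 -m inch '[{"slide":[-0.4,1.6,5],"spin":0,"gripper":255},{"slide":[0,1,10],"spin":0,"gripper":255},{"slide":[0,0,10],"spin":0,"gripper":255},{"slide":[0,0,8],"spin":0,"gripper":255},{"slide":[0,0,4],"spin":0,"gripper":255},{"slide":[0,0,0],"spin":0,"gripper":255},{"slide":[0,0,0],"spin":0,"gripper":255}]'; python3 go.py 431.8 261.6 100 120.3
cat > c.py <<'E'
from m import *
import sys
im=[]
for n in('side','top'):
    s=shot(n); P=pts(s); H,S,V=masks(s); ok=s['depth']>0
    a=np.radians(30.3); d=np.array([np.cos(a),np.sin(a)]); e=np.array([-d[1],d[0]])
    q=P*1000; t=(q[...,:2]-[465.3,281.2])@d; w=(q[...,:2]-[465.3,281.2])@e; z=q[...,2]
    roi=ok&(abs(w)<45)&(t>-135)&(t<110)&(z>35)&(z<200)
    bl=(H>105)&(H<130)&(S>130)&(V>50)
    gr=roi&(S<110)&~bl
    print(n)
    for lo in list(range(-130,-55,10))+list(range(-20,110,10)):
        r=[]
        for m in(gr,roi&bl):
            k=m&(t>=lo)&(t<lo+10)
            r.append((int(k.sum()),np.percentile(w[k],[3,97]).round(1).tolist(),np.percentile(z[k],[3,50,97]).round(1).tolist()) if k.sum()>6 else None)
        if any(r): print(lo,r)
    c=s['color'][...,::-1]; c=c[250:370,180:340] if n=='side' else c[180:300,90:250]
    im.append(cv2.resize(c,(400,300),interpolation=cv2.INTER_CUBIC))
cv2.imwrite(sys.argv[1],np.hstack(im))
E
python3 c.py pics/place1.png
```

```text
clock: 17.27
tool_pos: [0.4326, 0.2626, 0.1123]
orientation: [1.564, 2.725, 0.001]
force: [0.8, -0.7, -2.6]
finger_gap: 0.0318
t 17.27 tcp [432.6 262.6 112.3] yaw 120.3 tilt 0.03 spin -0.0 slide -0.5 -1.2 12.3 gap 0.031772004981460704 F [ 0.75 -0.66 -2.65]
side
-130 [None, (76, [-25.2, 26.8], [62.3, 65.4, 67.9])]
-120 [None, (131, [-25.1, 27.8], [40.6, 51.8, 64.0])]
-110 [(92, [-10.6, 18.7], [116.6, 135.6, 139.0]), (98, [-18.6, 28.0], [41.0, 44.3, 65.7])]
-100 [(112, [-10.7, 19.3], [116.3, 136.7, 139.6]), (104, [-14.1, 28.3], [46.0, 51.4, 70.7])]
-90 [(110, [-11.6, 18.8], [116.1, 136.5, 139.2]), (104, [-13.2, 28.8], [50.3, 54.2, 73.1])]
-80 [(112, [-11.6, 19.1], [113.1, 136.1, 138.8]), (60, [-11.0, 28.2], [51.5, 56.1, 61.7])]
-70 [(107, [-10.5, 19.0], [112.8, 136.2, 138.8]), None]
-60 [(8, [-6.6, 7.8], [135.3, 136.0, 138.2]), None]
0 [(9, [-0.0, 28.4], [35.6, 45.1, 92.2]), (38, [24.4, 29.6], [86.6, 102.3, 107.9])]
10 [(10, [5.1, 29.5], [36.3, 38.2, 82.1]), (51, [18.6, 30.1], [85.6, 100.9, 111.6])]
20 [(90, [-11.4, 18.7], [91.1, 134.4, 136.9]), (33, [10.3, 30.1], [87.3, 93.6, 111.4])]
[... 556 characters left out ...]
[122.5, 136.9, 139.5]), (11, [-30.6, -20.0], [43.3, 66.4, 70.7])]
-90 [(70, [-16.7, 16.8], [119.2, 136.9, 139.8]), None]
-80 [(73, [-16.6, 16.5], [116.4, 136.3, 140.1]), (7, [-30.9, -21.9], [52.8, 57.8, 63.9])]
-70 [(68, [-16.2, 16.8], [122.0, 135.9, 139.4]), None]
-60 [(29, [-16.4, 17.0], [121.2, 135.8, 139.1]), None]
20 [(38, [-18.7, -2.5], [92.2, 132.7, 138.3]), None]
30 [(75, [-27.8, 19.1], [112.7, 134.6, 139.6]), None]
40 [(135, [-29.6, 26.9], [131.8, 142.5, 148.1]), None]
50 [(144, [-29.8, 27.7], [131.1, 151.9, 158.1]), None]
60 [(119, [-30.8, 24.7], [136.5, 159.4, 163.2]), None]
70 [(80, [-31.5, 23.6], [143.2, 153.8, 158.9]), None]
80 [(29, [-27.9, 21.6], [141.4, 146.4, 150.9]), None]
```

View pics/place1.png

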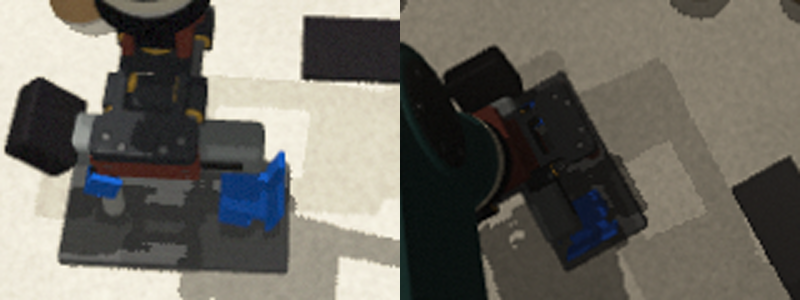

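The scanner is level and centred over the forks to about 1 mm, with its underside about 11 mm above the fork corner. I descend to contact at full grip, then loosen to 10 N and lower along the pivot arc in steps.

```bash
python3 -m inch '[{"slide":[-0.5,-1.2,3],"spin":0,"gripper":255},{"slide":[0,0,3],"spin":0,"gripper":255},{"slide":[0,0,3],"spin":0,"gripper":255},{"slide":[0,0,1.5],"spin":0,"gripper":255},{"slide":[0,0,0],"spin":0,"gripper":255}]'; python3 go.py 428.3 259.6 75.7 120.3; python3 -m inch '[{"slide":[0,0,1],"spin":0,"gripper":255},{"slide":[0,-0.5,1],"spin":0,"gripper":255},{"slide":[0,-0.5,1.5],"spin":0,"gripper":255},{"slide":[0,-0.5,1.5],"spin":0,"gripper":255},{"slide":[0,-0.5,1.5],"spin":0,"gripper":255},{"slide":[0,0,0],"spin":0,"gripper":255}]' 10;  python3 go.py 428.3 259.6 75.7 120.3
```

```text
clock: 18.0
tool_pos: [0.4315, 0.2614, 0.1014]
orientation: [-1.564, -2.724, 0.0]
force: [-0.2, -0.3, -3.1]
finger_gap: 0.0319
t 18.0 tcp [431.5 261.4 101.4] yaw 120.29 tilt 0.02 spin -0.001 slide 0.1 -3.7 25.7 gap 0.031939265714507926 F [-0.24 -0.32 -3.13]
clock: 18.75
tool_pos: [0.4297, 0.2603, 0.0949]
orientation: [-1.564, -2.724, 0.0]
force: [-0.7, -0.8, -0.3]
finger_gap: 0.0335
t 18.75 tcp [429.7 260.3  94.9] yaw 120.29 tilt 0.02 spin -0.001 slide 0.1 -1.5 19.2 gap 0.033481795256592485 F [-0.66 -0.79 -0.3 ]
```

Contact made: the fork carries about 2 N and the scanner is pivoting. I continue down.

```bash
python3 -m inch '[{"slide":[0,-0.5,1.5],"spin":0,"gripper":255},{"slide":[0,-0.3,1.5],"spin":0,"gripper":255},{"slide":[0,-0.3,1.5],"spin":0,"gripper":255},{"slide":[0,-0.2,1.5],"spin":0,"gripper":255},{"slide":[0,-0.2,1.5],"spin":0,"gripper":255},{"slide":[0,0,1.5],"spin":0,"gripper":255},{"slide":[0,0,1.5],"spin":0,"gripper":255},{"slide":[0,0,1.5],"spin":0,"gripper":255},{"slide":[0,0,1.5],"spin":0,"gripper":255},{"slide":[0,0,0],"spin":0,"gripper":255}]';  python3 go.py 428.3 259.6 75.7 120.3; python3 c.py pics/place2.png
```

```text
clock: 20.0
tool_pos: [0.4285, 0.2596, 0.0815]
orientation: [-1.564, -2.724, 0.0]
force: [-1.5, -0.0, -0.9]
finger_gap: 0.0326
t 20.0 tcp [428.5 259.6  81.5] yaw 120.29 tilt 0.01 spin -0.001 slide 0.1 -0.2 5.8 gap 0.032553807983256224 F [-1.53 -0.04 -0.9 ]
side
-130 [None, (76, [-25.0, 27.0], [62.2, 65.4, 68.0])]
-120 [None, (128, [-24.9, 27.2], [41.1, 51.6, 63.6])]
-110 [(66, [-13.8, 17.9], [68.1, 82.5, 86.4]), (62, [-25.5, 27.9], [39.8, 43.9, 67.1])]
-100 [(102, [-12.5, 19.0], [64.8, 85.3, 89.2]), (55, [-27.5, 28.8], [48.2, 66.5, 75.7])]
-90 [(111, [-13.2, 19.0], [68.7, 88.7, 91.7]), (52, [-26.7, 29.2], [49.3, 68.0, 74.6])]
-80 [(128, [-28.7, 37.1], [68.0, 92.4, 195.0]), (25, [14.0, 28.3], [51.2, 55.5, 63.9])]
-70 [(53, [-12.7, 18.4], [71.4, 95.3, 199.4]), None]
0 [(9, [-20.1, 29.0], [84.4, 119.5, 122.9]), None]
10 [(103, [-12.7, 17.7], [40.8, 122.1, 125.4]), (55, [-26.2, 30.1], [84.8, 106.8, 111.2])]
20 [(171, [-24.2, 28.5], [100.4, 125.7, 133.1]), (30, [8.8, 29.9], [88.0, 94.6, 111.1])]
30 [(242, [-23.0, 30.5], [120.9, 140.5, 152.1]), None]
40 [(231, [-24.7, 30.9], [115.2, 156.4,
[... 284 characters left out ...]
23, [-29.2, 19.3], [39.7, 43.8, 68.0])]
-100 [(62, [-16.6, 16.0], [68.5, 85.6, 89.5]), (16, [-30.5, 25.5], [55.8, 68.1, 73.0])]
-90 [(68, [-17.4, 15.0], [68.6, 88.6, 92.1]), None]
-80 [(78, [-32.4, 22.2], [72.2, 92.5, 195.6]), None]
-70 [(65, [-17.4, 16.5], [80.1, 94.8, 199.4]), None]
10 [(27, [-18.7, -6.4], [88.6, 119.5, 123.8]), (9, [-29.8, -24.6], [105.4, 109.2, 110.8])]
20 [(82, [-29.2, 14.9], [90.8, 124.2, 131.6]), None]
30 [(133, [-29.7, 18.3], [122.4, 137.8, 150.0]), None]
40 [(126, [-30.3, 13.4], [123.5, 155.3, 161.3]), None]
50 [(72, [-30.1, 13.9], [135.8, 156.3, 161.3]), None]
60 [(79, [-29.9, 16.1], [148.2, 152.0, 155.6]), None]
70 [(9, [-26.0, 16.7], [146.5, 147.6, 149.5]), None]
```

View pics/place2.png

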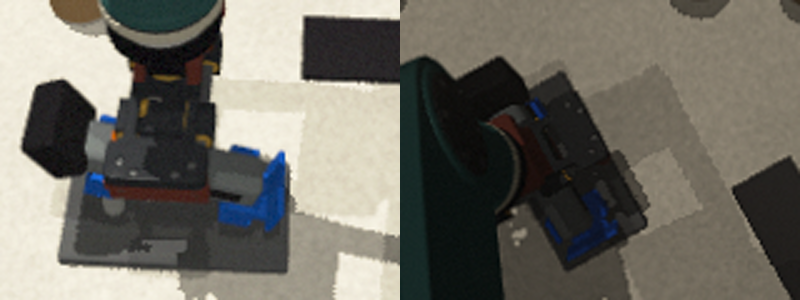

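Tilt is now about 18.4°. The front sits at its final height and the tail is about 3 mm high. I lower the last few mm gently.

```bash
python3 -m inch '[{"slide":[0,0,0.8],"spin":0,"gripper":255},{"slide":[0,0,0.8],"spin":0,"gripper":255},{"slide":[0,0,0],"spin":0,"gripper":255}]' 8;  python3 -m inch '[{"slide":[0,0,0.8],"spin":0,"gripper":255},{"slide":[0,0,0.8],"spin":0,"gripper":255},{"slide":[0,0,0],"spin":0,"gripper":255}]' ; python3 -m inch '[{"slide":[0,0,0.8],"spin":0,"gripper":255},{"slide":[0,0,0],"spin":0,"gripper":255},{"slide":[0,0,0],"spin":0,"gripper":255}]'; python3 c.py pics/x.png | grep -E "^(side|top|-1|-9|-8|10|20) *"
```

```text
clock: 20.48
tool_pos: [0.4285, 0.2596, 0.0799]
orientation: [-1.564, -2.725, 0.0]
force: [-0.7, -0.8, -2.2]
finger_gap: 0.0326
clock: 20.85
tool_pos: [0.429, 0.2598, 0.079]
orientation: [1.563, 2.724, 0.001]
force: [-1.7, -1.9, 5.1]
finger_gap: 0.0336
clock: 21.22
tool_pos: [0.4293, 0.2599, 0.0785]
orientation: [1.563, 2.724, 0.002]
force: [-2.4, -1.4, 7.8]
finger_gap: 0.0335
side
-130 [None, (76, [-24.9, 27.1], [62.7, 65.5, 67.8])]
-120 [None, (131, [-24.0, 27.3], [40.4, 51.3, 64.3])]
-110 [(60, [-18.1, 17.7], [66.1, 78.3, 81.1]), (62, [-25.8, 28.0], [39.8, 44.0, 66.7])]
-100 [(98, [-14.7, 19.0], [65.1, 81.6, 85.0]), (60, [-27.1, 28.9], [50.1, 66.5, 79.7])]
-90 [(103, [-13.2, 19.4], [70.2, 84.8, 88.4]), (58, [-25.4, 29.0], [49.8, 68.6, 77.7])]
-80 [(131, [-39.7, 29.6], [65.3, 88.6, 194.0]), (19, [16.7, 29.0], [50.6, 56.0, 66.6])]
10 [(102, [-11.6, 18.1], [41.0, 121.7, 126.0]), (52, [-26.2, 30.0], [84.8, 106.3, 110.3])]
20 [(184, [-23.4, 29.0], [102.8, 126.5, 135.2]), (28, [8.0, 30.2], [88.4, 95.7, 109.2])]
top
-130 [None, (24, [-29.6, 22.5], [60.9, 65.1, 69.0])]
-120 [None, (22, [-30.1, 18.5], [39.8, 51.8, 65.8])]
-110 [(37, [-23.0, 14.4], [59.9, 78.0, 81.2]), (29, [-28.6, 18.3], [40.2, 43.9, 66.8])]
-100 [(63, [-16.5, 15.1], [66.1, 80.6, 84.6]), (16, [-30.9, 26.4], [51.6, 67.4, 71.9])]
-90 [(68, [-17.9, 16.0], [67.4, 84.2, 88.6]), None]
-80 [(87, [-40.3, 24.3], [72.4, 89.3, 198.2]), None]
10 [(24, [-18.1, -8.4], [92.2, 118.4, 124.7]), (9, [-29.5, -24.9], [104.7, 108.2, 111.3])]
20 [(85, [-28.6, 14.9], [92.0, 124.7, 132.4]), None]
```

Both forks now carry it: force rose and the handle slope matches 20°. Ease the grip, open, wait, and lift straight up.

```bash
python3 -m inch '[{"slide":[0,0,-0.8],"spin":0,"gripper":255},{"slide":[0,0,-0.6],"spin":0,"gripper":255},{"slide":[0,0,0],"spin":0,"gripper":255}]' 3; python3 -m inch '[{"slide":[0,0,0],"spin":0,"gripper":140},{"slide":[0,0,0],"spin":0,"gripper":100},{"slide":[0,0,0],"spin":0,"gripper":40},{"slide":[0,0,0],"spin":0,"gripper":0},{"slide":[0,0,0],"spin":0,"gripper":0},{"slide":[0,0,0],"spin":0,"gripper":0},{"slide":[0,0,0],"spin":0,"gripper":0},{"slide":[0,0,0],"spin":0,"gripper":0}]'; python3 go.py 429 260 200 120.3
```

```text
clock: 21.7
tool_pos: [0.4286, 0.2597, 0.0789]
orientation: [-1.564, -2.725, -0.0]
force: [0.6, 0.4, -3.1]
finger_gap: 0.0338
clock: 22.7
tool_pos: [0.4285, 0.2596, 0.079]
orientation: [-1.564, -2.725, -0.0]
force: [-0.3, -1.1, -0.2]
finger_gap: 0.088
t 22.7 tcp [428.5 259.6  79. ] yaw 120.29 tilt 0.01 spin -0.001 slide 0.1 0.6 -121.0 gap 0.08798692376473141 F [-0.29 -1.13 -0.22]
```

```bash
python3 -m inch '[{"slide":[0,0,-8],"spin":0,"gripper":0},{"slide":[0,0,-16],"spin":0,"gripper":0},{"slide":[0,0,-24],"spin":0,"gripper":0},{"slide":[0,0,-32],"spin":0,"gripper":0},{"slide":[0,0,-40],"spin":0,"gripper":0},{"slide":[0,0,-40],"spin":0,"gripper":0},{"slide":[0,0,-20],"spin":0,"gripper":0},{"slide":[0,0,0],"spin":0,"gripper":0}]'; python3 -m inch '[{"slide":[-15,0,0],"spin":0,"gripper":0},{"slide":[-35,0,0],"spin":0,"gripper":0},{"slide":[-35,0,0],"spin":0,"gripper":0},{"slide":[-35,0,0],"spin":0,"gripper":0},{"slide":[-35,0,0],"spin":0,"gripper":0},{"slide":[-35,0,0],"spin":0,"gripper":0},{"slide":[-15,0,0],"spin":0,"gripper":0},{"slide":[0,0,0],"spin":0,"gripper":0},{"slide":[0,0,0],"spin":0,"gripper":0}]'; python3 c.py pics/final_crop.png | grep -E "^(side|top|-|10|0|20|70) *"
python3 - <<'E'
from h import *
a=cv2.imread('pics/final_crop.png'); b=load('side')['color'][...,::-1]; t=load('top')['color'][...,::-1]
cv2.imwrite('pics/final.png',np.vstack([a,np.hstack([cv2.resize(i,(400,300)) for i in(b,t)])]))
E
```

```text
clock: 23.7
tool_pos: [0.4297, 0.2601, 0.261]
orientation: [1.563, 2.723, 0.005]
force: [0.3, 0.7, -0.9]
finger_gap: 0.0878
clock: 24.82
tool_pos: [0.5311, 0.0833, 0.2585]
orientation: [-1.563, -2.724, 0.0]
force: [0.3, -0.2, -0.4]
finger_gap: 0.0881
side
-130 [None, (74, [-25.0, 27.2], [62.2, 65.4, 67.5])]
-120 [None, (133, [-25.9, 27.0], [39.9, 51.0, 63.3])]
-110 [(67, [-14.6, 17.8], [67.3, 78.1, 81.7]), (59, [-25.6, 27.3], [40.5, 43.6, 66.8])]
-100 [(97, [-13.0, 18.8], [65.8, 81.1, 85.0]), (58, [-27.7, 29.1], [49.4, 66.7, 70.7])]
-90 [(102, [-12.9, 18.6], [71.4, 85.0, 88.7]), (58, [-27.5, 29.1], [49.3, 67.1, 73.2])]
-80 [(113, [-13.7, 19.2], [64.4, 88.0, 92.4]), (21, [16.3, 28.9], [52.4, 56.1, 64.1])]
-70 [(109, [-12.3, 19.2], [71.0, 92.3, 96.1]), None]
-60 [(106, [-13.0, 19.0], [72.6, 95.6, 99.4]), None]
-20 [(97, [-10.9, 18.4], [88.2, 110.3, 114.0]), None]
-10 [(66, [-13.7, 18.3], [88.8, 110.5, 118.0]), None]
0 [(84, [-23.4, 23.7], [42.5, 114.6, 121.6]), (49, [-26.2, 29.7], [87.8, 103.2, 108.5])]
10 [(122, [-12.1, 18.2], [38.4, 121.2, 125.4]), (65, [-27.4, 30.0], [85.2, 104.8, 1
[... 342 characters left out ...]
, (35, [-31.2, 25.6], [45.9, 64.2, 71.7])]
-90 [(65, [-18.5, 16.1], [69.3, 83.4, 88.2]), (35, [-31.2, 25.8], [48.8, 69.4, 75.8])]
-80 [(69, [-17.7, 15.6], [69.8, 87.9, 92.3]), (20, [-31.4, 25.9], [52.7, 56.3, 66.4])]
-70 [(66, [-17.3, 15.9], [79.4, 91.9, 95.7]), None]
-60 [(67, [-17.1, 15.9], [76.9, 95.3, 99.2]), None]
-20 [(67, [-17.1, 15.7], [90.7, 109.7, 114.8]), None]
-10 [(29, [-17.1, 13.1], [92.1, 110.9, 116.5]), None]
0 [(27, [-17.8, -4.3], [85.9, 115.4, 119.4]), (14, [-30.1, -18.2], [83.9, 103.8, 106.9])]
10 [(47, [-18.8, -0.8], [89.4, 118.5, 123.5]), (10, [-29.7, -24.4], [105.6, 108.1, 112.9])]
20 [(45, [-29.7, -9.0], [88.0, 122.2, 131.0]), (7, [-30.1, -24.8], [98.6, 110.3, 112.5])]
```

View pics/final.png

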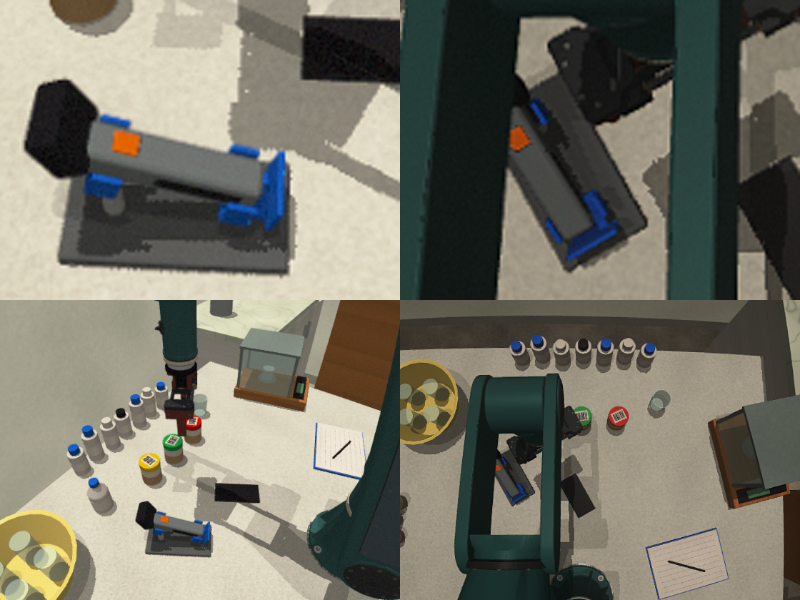

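The scanner lies in both forks with its head at the raised end. The jars, beaker, bottle and phone stand where they were, and the gripper is clear.

```bash
python3 -c "from workcell import *; print(get_state()['clock'], job_done())"
```

```text
the job is handed in; nothing more can be done
24.925 None
```

I picked up the scanner, aimed it at the green-lidded jar's label, laid it in the cradle and handed the job in at 24.9 s.

- **Reading the label:** the window was about 10 cm from the middle of the label, with the handle level, so the beam came down at 45°. The arm can't tilt its tool, so a steeper aim wasn't available. It held still for about 3.4 s without touching the jar. There is no read-out, so I can't confirm that the label was read; my aim estimate is good to about 2–3 mm.
- **Laying it down:** the upper fork turned the scanner to the cradle's slope while I held it with a loosened 8–10 N grip. I let go only once the force showed both forks carrying it; the highest wrist force I read while placing it was about 8 N.
- **Last checks:** both cameras show the handle in both forks at about 20°, tail just clear of the stop lip and head at the raised end. The gripper is open and well clear, and the jars, beaker, bottle and phone are standing where they were as far as the final pictures show.
- **Disagreements:** the two cameras differed by about 2–4 mm sideways, so I used averages. The gripper also ended about 3 mm higher on the handle than calculated, probably from slipping in the loosened grip, but the scanner's final height matched the cradle to about 1 mm.

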